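# Shut the gate of the large cork hopper until its catch snaps

### The job

Both cork hoppers on the worktop stand with their outlet gates pulled out. Shut the gate of the larger hopper: push its upright lug towards the bowl until the gate is fully home and the spring catch has snapped in behind it. Leave the smaller hopper's gate as it is and do not disturb the corks and the ink tin standing between them.

Things in the scene. Friction and masses are not known exactly. Their poses are not given: they have to be found in the camera images.
- large_hopper: The LARGE hopper, fixed: round bare-metal bowl 128 mm across, rim 150 mm above the worktop, on a low stand. Two guide rails, 58 mm high, run from it towards the robot, to 201 mm from the bowl's centre; the gate slides between them. Origin on the worktop under the bowl's centre; +x is the way the gate shuts, z up. It may stand left or right of the small one.
- large_hopper_lug (a point): Centre of the large hopper gate's lug: upright steel plate, 44 mm wide (y), 8 mm thick (x), 73 to 119 mm above the worktop; centre 95 mm up. +x is the way it shuts, level, towards the bowl; shut, it is 120 mm from the bowl's centre. A bar at its foot (92 mm wide, 61 to 73 mm up) is what the catch holds. Catch and bar lie below 77 mm: push above that.
- large_hopper_gate (a joint): How far the large hopper's gate is open, m: 0 is shut; starts at 0.040 to 0.058. It slides stiffly (5 N of friction, about 7 N near the catch) and stays where it is left. The catch snaps in when the gate comes to about 0.001; a solid end stop lies at -0.004. Once caught, the gate cannot come back beyond about 0.002.
- large_hopper_catch (a joint): Angle of the large hopper's spring catch, rad: a dark steel pawl about 60 mm long on an upright pin beside the left rail (+y side). 0 is rest; the bar at the lug's foot swings it outwards, to about 0.14, as the gate goes home; it springs back to 0 once it has snapped in behind the bar.
- small_hopper: The SMALL hopper, fixed, same make: bowl 84 mm across, rim 125 mm up, lug 34 mm wide. Origin and axes as for the large one. To be left as it is. Between the robot and the gap between the hoppers a blue tub lid stands on edge, fixed, up to about 200 mm high: pass above it and do not come down on it. A wall shelf 0.5 m up overhangs the far right.
- small_hopper_gate (a joint): How far the small hopper's gate is open, m (0 shut, starts at 0.040 to 0.058). Leave it.
- cork_a: Loose cork stopper, 27 mm across, 26 mm high, standing on the worktop between the hoppers; origin at the centre of its underside. Leave alone.
- cork_b: Second loose cork stopper, the same size, near the first. Leave alone.
- ink_tin: Closed round ink tin, 71 mm across, 62 mm high, loose on the worktop between the hoppers; origin at the centre of its underside. Leave alone.

How it is judged (in metres and radians):
At the end, for the whole second after the job is handed in: The large hopper's gate is within 4 mm of shut and its catch has sprung back to within 0.05 rad of rest, so that it holds the gate (value of joint large_hopper_gate below 0.004 m and value of joint large_hopper_catch below 0.05 rad); the robot touches nothing.
It fails at once if the smaller hopper's gate is moved (shut below 30 mm of opening) (value of joint small_hopper_gate below 0.03 m).
It fails at once if a cork or the ink tin is shoved more than 20 mm (distance of any of cork_a, cork_b, ink_tin from where it was at the start of the episode above 0.02 m).
It also fails if it takes over 27 s, if anything falls off the work surface, if the arm or the gripper's body presses on something with over 40 N, if the wrist force passes 120 N, or if a joint passes its speed limit or range.

### The arm

A 6-joint arm with a two-finger parallel gripper is mounted at the origin on the work surface; the furniture and walls round the work are solid. World frame = base frame: x ahead of the robot, y to its left, z up, the work surface at z = 0. Lengths are in mm, angles in rad, forces in N, time in s.
With the tool pointing down it reaches from about 275 to 750 mm from the base axis. Payload 10.2 kg.
Tool frame: the origin (TCP) lies midway between the tips of the shut fingers; the grasp point (between the pads) lies grip_depth behind it (grip_depth is the distance from the TCP to the grasp point, in mm); z points along the fingers, y is the line along which they close (so a half turn about z gives the same grasp; the last joint's range is limited). The gripper opens to 85 mm and grips with 20 to 120 N. Pads are 22 mm wide; open, the fingers measure 114 mm over their backs; the gripper's body (76 mm by 85 mm) begins 54 mm behind the grasp point. The pads swing forward as they close: fully open they stand 13 mm farther back than shut.
Start: joints at [-1.514, 0.313, 1.498, -0, 1.331, -0.223], TCP at [144.973, -504.593, 193.394] pointing down, gripper open.
Joint ranges: [-2.94, 2.94], [-0.97, 2.17], [0.19, 2.56], [-1.23, 4.37], [0.02, 3.11], [-2.88, 2.88]. Speed limits (rad/s): [2.39, 2.39, 3.01, 3.14, 3.14, 3.14].

### API

Orientations are given as a unit quaternion [w, x, y, z].
In Python, from rig import * gives the robot as it stands.
- The arm moves only by the tool servo_tool, never from a script. Its argument "commands" is a list of rows, each a list of 3 entries, a list of its own where there are three numbers: the gripper command: -1 is fully open, 1 is shut, values between are in proportion, then the shift along the tool's x, y, z in m, then the turn, a rotation vector about the tool's x, y, z in units of 6 degrees (1.0 is 6 degrees). In form: [[grip, [dx, dy, dz], [ax, ay, az]], ...]. A call has 1 to 10 rows; each row shifts and turns the commanded pose from where the row before left it, along the tool's axes as they then stand; what a row does not reach is not made up. A row lasts 1/12 s, in which the tool goes at most 41.7 mm and 7.16 degrees, less where a joint would pass 70% of its speed; a pose out of reach is approached as far as the arm can. A call is refused whole if a number of a shift passes 0.0417 or a number of a turn 1, either way. A call with a gripper value outside its range is refused whole. The fingers move at their own pace and stop on an object; "squeeze" is the grip in N (left out, the last holds). Time passes only in rows, so rows that do not move let the fingers close. It gives the time, the measured TCP pose, the force, the opening and the grip force at its end, in the units of the state.
- sense(): the state, without advancing time (a new reading comes with each control period).
- capture(name): name is "scene" or "top"; returns a dict with "pixels" (384x512x3 uint8, red, green, blue), "z_map" (384x512 float32, mm along the optical axis (not along the pixel's ray), 0 where there is no reading), "fx", "fy", "cx", "cy" (pixels), "rvec" (rotation vector, rad) and "tvec" (3), from world to camera coordinates, as OpenCV has them. Camera axes: x right, y down, z forward; pixel columns grow to the right and rows downward; lengths in mm; the calibration is good to about 2 mm. A picture is of the moment at which its call begins.
- finish_job(): hands the job in; it is judged then, once.
The state is a dict: "time_s": time; "joints": joint angles; "dq": joint speeds; "tau": joint torques, N m; "eef_pos": TCP position; "ee_rot": TCP orientation; "force": force on the tool from outside, world axes, zero at the start; "wrist_torque": the same for the moment, N m; "grip_width": opening from 0.0 (shut) to 1.0 (fully open); "grip_force": force on a finger pad.
Only numpy, scipy, OpenCV 4.12 (cv2) and the standard library are available. Lean on these libraries where they do the work, as an engineer would, in place of code of your own. Each camera call takes 0.05 s, during which the arm holds its last target. There are 200 camera calls.

## Working session

There is one attempt and no reset: what is moved stays moved. The work goes in short steps, Python scripts to look and compute and a tool call to move; the robot and the scene stay as the last step left them, time stands still between calls to the robot, and variables do not carry over. Pictures are saved under pics/ and viewed, at most 10 in all, crops included, and the job is handed in when it is done.

Besides the shell and the picture viewer there is one more tool, called after "Call:" as a command line: name --argument value ..., lists and objects as JSON in quotes. servo_tool: Moves the arm, as the interface text tells. Its arguments: {"type":"object","properties":{"commands":{"type":"array"},"squeeze":{"type":"number"}},"required":["commands"]}

```bash
mkdir -p pics
cat > h.py <<'E'
from rig import *
import numpy as np, cv2
def cloud(c):
    R=cv2.Rodrigues(np.array(c["rvec"],float))[0]; t=np.array(c["tvec"],float).reshape(3)
    z=c["z_map"].astype(float); v,u=np.mgrid[:z.shape[0],:z.shape[1]]
    P=np.stack([(u-c["cx"])/c["fx"]*z,(v-c["cy"])/c["fy"]*z,z],-1)
    W=(P-t)@R; W[z<=0]=np.nan
    return W
E
python3 - <<'E'
from h import *
for n in("scene","top"):
    c=capture(n); cv2.imwrite(f"pics/{n}0.png",c["pixels"][...,::-1]); np.save(f"{n}0.npy",cloud(c))
print({k:np.round(v,3) for k,v in sense().items()})
E
```

```text
{'time_s': np.float64(0.1), 'joints': array([-1.514,  0.313,  1.498, -0.   ,  1.331, -0.223]), 'dq': array([ 0.001, -0.002, -0.003,  0.002, -0.002,  0.   ]), 'tau': array([ 2.0000e-03, -4.1290e+01, -2.6014e+01, -0.0000e+00,  3.0000e-03,
        0.0000e+00]), 'eef_pos': array([ 144.931, -504.306,  192.887]), 'ee_rot': array([-0.001,  0.99 ,  0.139,  0.   ]), 'force': array([ 0.605, -1.016, -0.248]), 'wrist_torque': array([-0.014, -0.047,  0.02 ]), 'grip_force': np.float64(0.0), 'grip_width': np.float64(1.0)}
```

View pics/scene0.png

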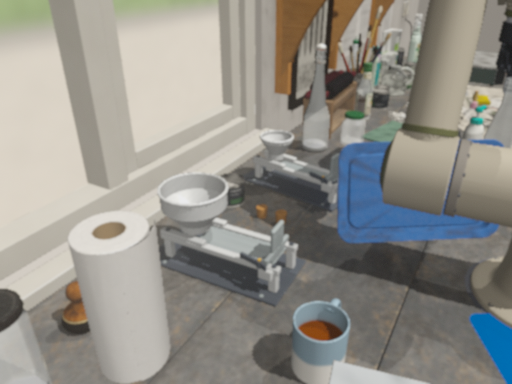

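View pics/top0.png

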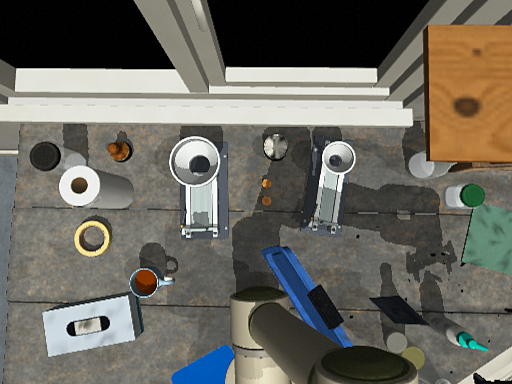

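The scene shows the large hopper at (195,200) with its lug at (277,237). In the top view its bowl is at (195,162) and the lug end near (201,230). The small hopper is at right (340,157), the blue lid at (305,295) and the corks at (266,190).

Run:
```python
from h import *
T=np.load("top0.npy");S=np.load("scene0.npy")
W=T[130:195,160:230].reshape(-1,3); m=(W[:,2]>143)&(W[:,2]<157)
c=cv2.minEnclosingCircle(W[m][:,:2].astype(np.float32)); print("bowl top",c,m.sum())
V=S[165:240,150:240].reshape(-1,3); m=(V[:,2]>143)&(V[:,2]<157)
print("bowl scene",cv2.minEnclosingCircle(V[m][:,:2].astype(np.float32)),m.sum())
for n,W in(("top",T[195:245,170:235]),("scene",S[210:300,230:310])):
    W=W.reshape(-1,3)
    for lo,hi in((80,117),(112,125),(52,60),(61,76)):
        m=(W[:,2]>lo)&(W[:,2]<hi)
        if m.sum()>3:
            p=W[m]; r=cv2.minAreaRect(p[:,:2].astype(np.float32)); print(n,lo,hi,m.sum(),p.mean(0).round(1),np.round(r[0],1),np.round(r[1],1),r[2])
for n,W in(("lid",T[240:350,255:350]),):
    W=W.reshape(-1,3);m=(W[:,2]>120)&(W[:,2]<230)
    print(n,np.nanmin(W[m],0),np.nanmax(W[m],0))
for p in((195,140),(195,205),(235,205),(157,340),(230,320)): print(p,T[p].round(0))
c=cv2.imread("pics/top0.png")[125:255,150:250]; cv2.imwrite("pics/crop.png",cv2.resize(c,None,fx=4.5,fy=4.5,interpolation=cv2.INTER_CUBIC))
c=cv2.imread("pics/scene0.png")[160:305,150:310]; cv2.imwrite("pics/crop2.png",cv2.resize(c,None,fx=4,fy=4,interpolation=cv2.INTER_CUBIC))
```

```text
bowl top ((612.1192626953125, 191.47604370117188), 67.08152770996094) 352
bowl scene ((613.6351928710938, 191.54649353027344), 67.12467193603516) 833
top 80 117 48 [435.2 181.  112.3] [434.8 183.8] [ 8.  44.3] 1.1050928831100464
top 112 125 62 [434.9 183.4 116.2] [434.9 184.1] [ 8.  43.6] 1.1050928831100464
top 52 60 727 [477.6 186.8  54.7] [470.7 190.5] [118.4 102.4] 1.1938053369522095
top 61 76 108 [445.4 209.4  69.4] [443.8 188.3] [102.  60.] 77.28771209716797
scene 80 117 216 [434.2 190.   98.7] [433.6 185.9] [43.   7.3] 84.562255859375
scene 112 125 97 [435.5 186.6 118. ] [436.8 184.2] [ 8.6 43.8] 1.5125786066055298
scene 52 60 1352 [484.2 184.5  56. ] [486.5 191.7] [147.8 102.7] 1.9487487077713013
scene 61 76 411 [444.7 211.6  69.4] [477.4 195.3] [117.8 108.3] 5.800086975097656
lid [ 154.68558543 -200.11566747  120.00993551] [403.85611553  26.27236155 229.9241005 ]
(195, 140) [530. 382.  -5.]
(195, 205) [530. 176.  51.]
(235, 205) [415. 181.   2.]
(157, 340) [ 641. -201.   76.]
(230, 320) [ 436. -157.    1.]
```

View pics/crop.png

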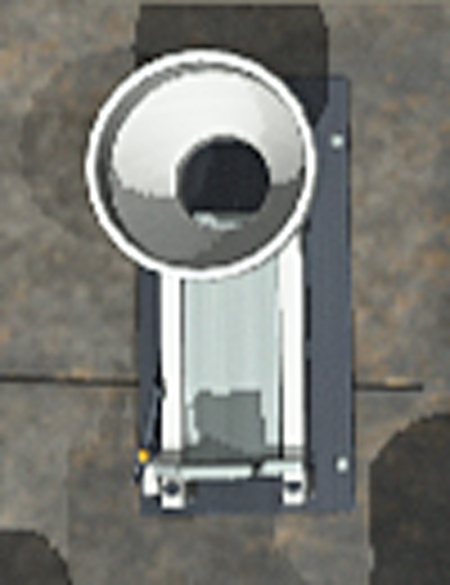

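View pics/crop2.png

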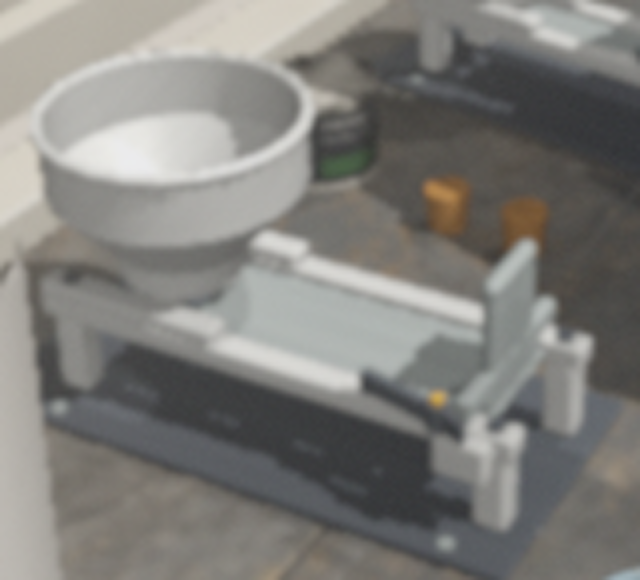

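The crops show the gate pulled out, with the lug upright near the ends of the rails. The catch pawl with its orange dot is on the left rail. The lug is at (435,184) and the bowl at (613,191.5), so the shutting direction is about 2.3° and the gate is open about 58 mm. Next I raise the tool, align it and cross above the lid.

Call:
servo_tool --commands '[[1, [0, 0, -0.035], [0, 0, 0.8]], [1, [0, 0, -0.035], [0, 0, 0.8]], [1, [0, 0, -0.035], [0, 0, 0.7]], [1, [0, 0, 0], [0, 0, 0]], [1, [0.0117, -0.0282, 0], [0, 0, 0]], [1, [0.0117, -0.0282, 0], [0, 0, 0]], [1, [0.0117, -0.0282, 0], [0, 0, 0]], [1, [0.0117, -0.0282, 0], [0, 0, 0]], [1, [0.0117, -0.0282, 0], [0, 0, 0]], [1, [0.0117, -0.0282, 0], [0, 0, 0]]]' --squeeze 20

```text
time_s: 0.93
eef_pos: [208.7, -331.2, 297.9]
ee_rot: [-0.0, 1.0, 0.02, -0.0]
force: [0.8, -0.4, 0.5]
grip_width: -0.0
grip_force: 0.0
```

Call:
servo_tool --commands '[[1, [0.0117, -0.0282, 0], [0, 0, 0]], [1, [0.0117, -0.0282, 0], [0, 0, 0]], [1, [0.0117, -0.0282, 0], [0, 0, 0]], [1, [0.0117, -0.0282, 0], [0, 0, 0]], [1, [0.0117, -0.0282, 0], [0, 0, 0]], [1, [0.0117, -0.0282, 0], [0, 0, 0]], [1, [0.0117, -0.0282, 0], [0, 0, 0]], [1, [0.0117, -0.0282, 0], [0, 0, 0]], [1, [0.0117, -0.0282, 0], [0, 0, 0]], [1, [0.0117, -0.0282, 0], [0, 0, 0]]]'

```text
time_s: 1.77
eef_pos: [314.5, -44.9, 298.2]
ee_rot: [0.0, 1.0, 0.02, 0.0]
force: [1.1, -0.6, 0.9]
grip_width: 0.001
grip_force: 0.0
```

Call:
servo_tool --commands '[[1, [0.0115, -0.028, 0], [0, 0, 0]], [1, [0.0115, -0.028, 0], [0, 0, 0]], [1, [0.0115, -0.028, 0], [0, 0, 0]], [1, [0.0115, -0.028, 0], [0, 0, 0]], [1, [0.0115, -0.028, 0], [0, 0, 0]], [1, [0.0115, -0.028, 0], [0, 0, 0]], [1, [0.0115, -0.028, 0], [0, 0, 0]], [1, [0.0115, -0.028, 0], [0, 0, 0]], [1, [0, 0, 0], [0, 0, 0]], [1, [0, 0, 0], [0, 0, 0]]]'

```text
time_s: 2.6
eef_pos: [397.5, 181.8, 297.6]
ee_rot: [0.0, 1.0, 0.021, -0.001]
force: [-0.4, -0.1, -0.2]
grip_width: -0.001
grip_force: 0.0
```

Call:
servo_tool --commands '[[1, [0, 0, 0.03], [0, 0, 0]], [1, [0, 0, 0.03], [0, 0, 0]], [1, [0, 0, 0.03], [0, 0, 0]], [1, [0, 0, 0.03], [0, 0, 0]], [1, [0, 0, 0.03], [0, 0, 0]], [1, [0, 0, 0.03], [0, 0, 0]], [1, [0, 0, 0.02], [0, 0, 0]], [1, [0, 0, 0.008], [0, 0, 0]], [1, [0, 0, 0], [0, 0, 0]]]'

```text
time_s: 3.35
eef_pos: [396.8, 180.1, 89.4]
ee_rot: [0.0, 1.0, 0.019, -0.001]
force: [-0.5, -0.3, 0.6]
grip_width: -0.004
grip_force: 0.0
```

Run:
```python
from h import *
print(sense()["eef_pos"])
c=capture("scene")["pixels"][150:310,140:340,::-1]; cv2.imwrite("pics/a.png",cv2.resize(c,None,fx=3.5,fy=3.5,interpolation=cv2.INTER_CUBIC))
```

```text
[396.79777852 180.10779932  89.35719984]
```

View pics/a.png

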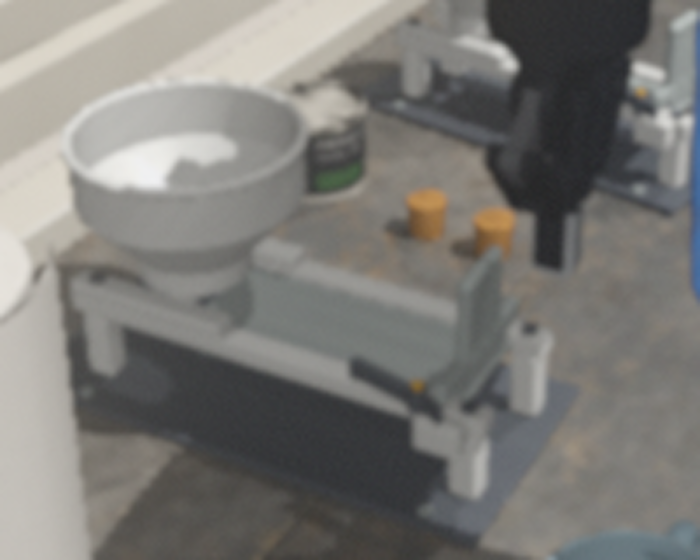

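The finger tips (at 555,260 in the crop) are behind the lug (480,310), at lug height and clear of the rails. I start the push.

Call:
servo_tool --commands '[[1, [0.006, -0.001, 0], [0, 0, 0]], [1, [0.006, -0.001, 0], [0, 0, 0]], [1, [0.006, -0.001, 0], [0, 0, 0]], [1, [0.006, 0, 0], [0, 0, 0]], [1, [0.006, 0, 0], [0, 0, 0]], [1, [0.006, 0, 0], [0, 0, 0]], [1, [0.006, 0, 0], [0, 0, 0]], [1, [0, 0, 0], [0, 0, 0]]]'

```text
time_s: 4.07
eef_pos: [440.6, 185.6, 90.4]
ee_rot: [-0.0, 1.0, 0.019, 0.0]
force: [-0.3, 0.6, -0.4]
grip_width: 0.002
grip_force: 0.0
```

Call:
servo_tool --commands '[[1, [0.006, 0, 0], [0, 0, 0]], [1, [0.006, 0, 0], [0, 0, 0]]]'

```text
time_s: 4.23
eef_pos: [451.8, 186.1, 90.4]
ee_rot: [-0.0, 1.0, 0.02, -0.0]
force: [0.7, 0.4, -0.1]
grip_width: 0.001
grip_force: 0.0
```

Run:
```python
from h import *
print(sense()["eef_pos"],sense()["force"])
c=capture("scene");W=cloud(c)[200:300,220:310].reshape(-1,3)
c=c["pixels"][150:310,140:340,::-1]; cv2.imwrite("pics/b.png",cv2.resize(c,None,fx=3.5,fy=3.5,interpolation=cv2.INTER_CUBIC))
```

```text
[451.8104375  186.09033638  90.40830525] [ 0.67472124  0.42271119 -0.08296476]
```

View pics/b.png

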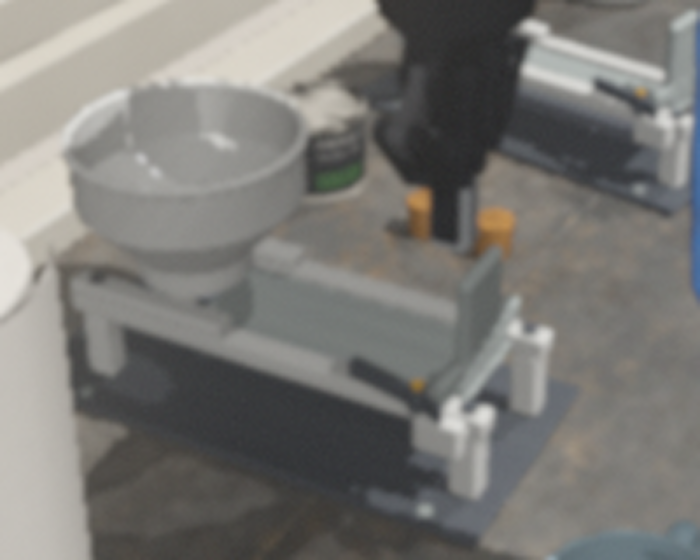

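The finger has passed without touching the lug. In the camera it appears to the right of or above the lug, and the lug has not moved. I'll measure the finger in the cameras' frame.

Run:
```python
from h import *
print(sense()["eef_pos"])
for n in("scene","top"):
    c=capture(n);W=cloud(c)
    if n=="scene":
        for v in range(200,224,3): print(v,[tuple(W[v,u].round(0)) for u in(264,268,271,274)])
    V=W.reshape(-1,3)
    m=(abs(V[:,0]-440)<50)&(abs(V[:,1]-170)<60)&(V[:,2]>85)&(V[:,2]<122)
    for lo in range(80,210,10):
        m=(abs(V[:,0]-440)<60)&(abs(V[:,1]-160)<80)&(V[:,2]>lo)&(V[:,2]<lo+10)
        if m.any(): print(n,lo,m.sum(),V[m].min(0).round(0),V[m].max(0).round(0))
```

```text
[452.91407532 186.05986606  90.51041496]
200 [(np.float64(441.0), np.float64(222.0), np.float64(188.0)), (np.float64(441.0), np.float64(209.0), np.float64(182.0)), (np.float64(442.0), np.float64(196.0), np.float64(175.0)), (np.float64(445.0), np.float64(180.0), np.float64(167.0))]
203 [(np.float64(443.0), np.float64(219.0), np.float64(181.0)), (np.float64(440.0), np.float64(211.0), np.float64(177.0)), (np.float64(441.0), np.float64(197.0), np.float64(170.0)), (np.float64(444.0), np.float64(180.0), np.float64(161.0))]
206 [(np.float64(455.0), np.float64(197.0), np.float64(160.0)), (np.float64(447.0), np.float64(198.0), np.float64(163.0)), (np.float64(444.0), np.float64(192.0), np.float64(161.0)), (np.float64(443.0), np.float64(182.0), np.float64(156.0))]
209 [(np.float64(454.0), np.float64(199.0), np.float64(156.0)), (np.float64(446.0), np.float64(199.0), np.float64(158.0)), (np.float64(444.0), np.float64(193.0), np.float64(155.0)), (np.float64(443.0), np.float64(183.0), np.float64(150.0))]
212 [(np.float64(454.0), np.float64(199.0), np.float64(149.0)), (np.float64(447.0), np.float64(
[... 809 characters left out ...]
4(533.0), np.float64(9.0), np.float64(2.0))]
scene 80 60 [432. 164.  80.] [439. 207.  90.]
scene 90 60 [432. 165.  90.] [439. 206. 100.]
scene 100 59 [432. 165. 100.] [439. 206. 110.]
scene 110 82 [432. 161. 111.] [441. 206. 120.]
scene 120 29 [432. 165. 120.] [453. 203. 130.]
scene 130 43 [442. 181. 130.] [463. 199. 140.]
scene 140 69 [442. 177. 140.] [460. 201. 150.]
scene 150 77 [442. 178. 150.] [460. 201. 160.]
scene 160 49 [441. 176. 160.] [460. 201. 170.]
scene 170 75 [439. 158. 170.] [462. 218. 180.]
scene 180 129 [440. 144. 180.] [464. 226. 190.]
scene 190 153 [436. 138. 190.] [464. 235. 200.]
scene 200 158 [436. 130. 200.] [463. 240. 210.]
top 200 4 [447. 139. 200.] [462. 142. 210.]
```

The camera puts the real fingertips at z≈132 while the arm reports 90; xy agrees. The true tip is therefore about 41 mm higher than reported, and it passed over the lug without contact. I back off, lower by the difference and check again.

Call:
servo_tool --commands '[[1, [-0.014, 0, 0], [0, 0, 0]], [1, [-0.014, 0, 0], [0, 0, 0]], [1, [-0.014, 0, 0], [0, 0, 0]], [1, [-0.014, 0.001, 0], [0, 0, 0]], [1, [0, 0, 0], [0, 0, 0]], [1, [0, 0, 0.012], [0, 0, 0]], [1, [0, 0, 0.012], [0, 0, 0]], [1, [0, 0, 0.012], [0, 0, 0]], [1, [0, 0, 0], [0, 0, 0]], [1, [0, 0, 0], [0, 0, 0]]]'

```text
time_s: 5.22
eef_pos: [395.8, 182.9, 54.4]
ee_rot: [0.0, 1.0, 0.019, -0.0]
force: [0.1, -0.4, -0.0]
grip_width: 0.001
grip_force: 0.0
```

```bash
cat > tip.py <<'E'
from h import *
s=sense();print(s["eef_pos"],s["force"])
c=capture("scene");V=cloud(c).reshape(-1,3); g=c["pixels"].reshape(-1,3).max(1)
x,y,_=s["eef_pos"]
m=(abs(V[:,0]-x)<18)&(abs(V[:,1]-y)<25)&(V[:,2]>75)&(V[:,2]<160)
print("tip",m.sum(),V[m].min(0).round(1),V[m].max(0).round(1))
m=(V[:,0]>420)&(V[:,0]<530)&(abs(V[:,1]-188)<35)&(V[:,2]>111)&(V[:,2]<121)
print("lug top",m.sum(),np.median(V[m],0).round(1))
E
python3 tip.py
```

```text
[395.79872014 182.87749963  54.37495972] [ 0.11975735 -0.4463779  -0.02459761]
tip 339 [379.4 158.   93.8] [407.9 207.1 159.9]
lug top 84 [434.5 191.7 118.4]
```

The tip is now at a true z of about 94, which is good. I push now.

Call:
servo_tool --commands '[[1, [0.006, 0, 0.003], [0, 0, 0]], [1, [0.006, 0, 0], [0, 0, 0]], [1, [0.006, 0, 0], [0, 0, 0]], [1, [0.006, 0, 0], [0, 0, 0]], [1, [0.006, 0, 0], [0, 0, 0]], [1, [0.006, 0, 0], [0, 0, 0]], [1, [0.006, 0, 0], [0, 0, 0]]]'

```text
time_s: 5.85
eef_pos: [437.5, 184.6, 51.4]
ee_rot: [0.0, 1.0, 0.019, -0.001]
force: [-4.0, 0.3, 4.2]
grip_width: 0.003
grip_force: 2.6
```

```bash
python3 tip.py
```

```text
[437.48171521 184.56277712  51.39692094] [-4.02578915  0.29906655  4.16156568]
tip 555 [421.  159.9  75. ] [455.4 209.2 159.9]
lug top 115 [440.8 196.6 116.7]
```

Contact: the gate is moving at 4 N.

Call:
servo_tool --commands '[[1, [0.006, 0, 0], [0, 0, 0]], [1, [0.006, 0, 0], [0, 0, 0]], [1, [0.006, 0, 0], [0, 0, 0]], [1, [0.006, 0, 0], [0, 0, 0]], [1, [0.006, 0, 0], [0, 0, 0]]]'

```text
time_s: 6.32
eef_pos: [466.6, 185.7, 51.2]
ee_rot: [0.0, 1.0, 0.02, -0.002]
force: [-7.4, -0.1, 4.8]
grip_width: 0.005
grip_force: 4.0
```

Call:
servo_tool --commands '[[1, [0.004, 0, 0], [0, 0, 0]], [1, [0.003, 0, 0], [0, 0, 0]]]'

```text
time_s: 6.48
eef_pos: [473.9, 186.0, 51.3]
ee_rot: [0.0, 1.0, 0.02, -0.001]
force: [-7.2, -0.1, 3.8]
grip_width: -0.005
grip_force: 3.6
```

Call:
servo_tool --commands '[[1, [0.002, 0, 0], [0, 0, 0]], [1, [0.002, 0, 0], [0, 0, 0]]]'

```text
time_s: 6.65
eef_pos: [477.9, 186.2, 51.2]
ee_rot: [0.0, 1.0, 0.02, -0.001]
force: [-4.4, -0.4, 3.1]
grip_width: 0.001
grip_force: 2.5
```

```bash
python3 tip.py
```

```text
[477.87526381 186.22375237  51.24120306] [-4.43723434 -0.36199148  3.12547289]
tip 570 [461.1 161.8  75.1] [495.2 210.5 159.9]
lug top 109 [481.6 197.7 116.7]
```

Call:
servo_tool --commands '[[1, [0.002, 0, 0], [0, 0, 0]], [1, [0.001, 0, 0], [0, 0, 0]]]'

```text
time_s: 6.87
eef_pos: [481.2, 186.4, 51.3]
ee_rot: [-0.0, 1.0, 0.02, -0.001]
force: [-4.4, 1.5, 1.7]
grip_width: -0.003
grip_force: 2.5
```

Call:
servo_tool --commands '[[1, [0.001, 0, 0], [0, 0, 0]], [1, [0.001, 0, 0], [0, 0, 0]]]'

```text
time_s: 7.03
eef_pos: [482.2, 186.4, 51.2]
ee_rot: [0.0, 1.0, 0.02, -0.002]
force: [-12.6, -0.7, 7.8]
grip_width: 0.003
grip_force: 6.6
```

The end stop has been reached (12.6 N). I back off, rise and check.

Call:
servo_tool --commands '[[1, [-0.01, 0, 0], [0, 0, 0]], [1, [-0.02, 0, 0], [0, 0, 0]], [1, [-0.02, 0, 0], [0, 0, 0]], [1, [-0.02, 0, -0.01], [0, 0, 0]], [1, [0, 0, -0.03], [0, 0, 0]], [1, [0, 0, -0.03], [0, 0, 0]], [1, [0, 0, -0.03], [0, 0, 0]], [1, [0, 0, -0.03], [0, 0, 0]], [1, [0, 0, 0], [0, 0, 0]], [1, [0, 0, 0], [0, 0, 0]]]'

```text
time_s: 7.87
eef_pos: [414.7, 183.7, 182.6]
ee_rot: [-0.0, 1.0, 0.019, 0.002]
force: [0.2, 0.4, -0.5]
grip_width: -0.002
grip_force: 0.0
```

```bash
python3 tip.py
python3 - <<'E'
from h import *
c=capture("scene")["pixels"][150:310,140:340,::-1]; cv2.imwrite("pics/c.png",cv2.resize(c,None,fx=3.5,fy=3.5,interpolation=cv2.INTER_CUBIC))
E
```

```text
[414.66759062 183.65093707 182.57312822] [ 0.15341569  0.42382812 -0.53076331]Traceback (most recent call last):
  File "tip.py", line 6, in <module>
    print("tip",m.sum(),V[m].min(0).round(1),V[m].max(0).round(1))
                        ~~~~~~~~^^^
    return umr_minimum(a, axis, None, out, keepdims, initial, where)
ValueError: zero-size array to reduction operation minimum which has no identity
```

View pics/c.png

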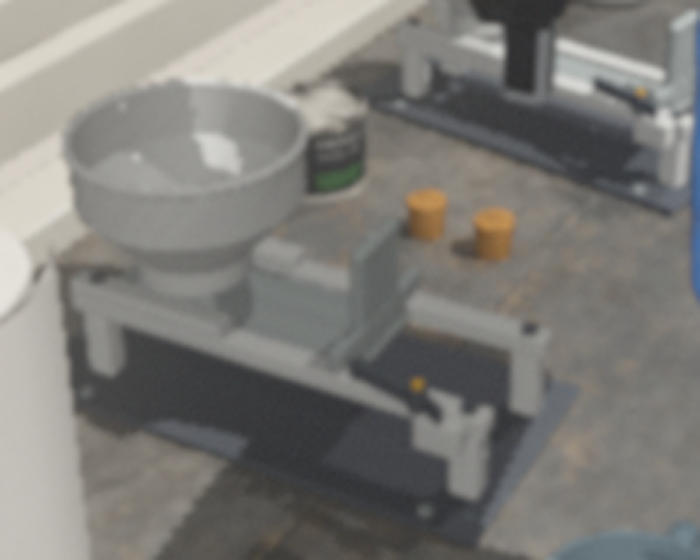

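The gate is home: the lug is at (375,290), the pawl (360–440, 365–410) is back at its original angle behind the bar, and the corks and tin are unmoved.

```bash
python3 -c "
from rig import *
print(finish_job())"
```

```text
the job is handed in; nothing more can be done
None
```

The large hopper's gate is pushed home to its end stop. In the last picture the catch is back at its rest angle behind the bar, and the corks, ink tin and small hopper's gate look untouched. The job is handed in after about 8 s, with no verdict returned. The first push passed over the lug without contact because the fingertips were about 40 mm higher than the arm reported.

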